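# Prove the sound bin-drawer ejector on the kitchen scale

## Robot

A 7-joint arm with a two-finger parallel gripper is mounted at the origin on the work surface. World frame = base frame: x ahead of the robot, y to its left, z up, the work surface at z = 0. Lengths are in m, angles in rad, forces in N, time in s.
With the tool pointing down it reaches from about 0.4 to 0.85 m from the base axis. Payload 4.5 kg.
Tool frame: the origin (TCP) lies between the finger pads; the fingertips stand 11 mm ahead of it and the grasp point (between the pads) lies 8 mm behind it (robot.tcp_to_tips is the distance from the TCP to the fingertips, in m); z points along the fingers, y is the line along which they close (so a half turn about z gives the same grasp; the last joint's range is limited). The gripper opens to 88 mm and grips with 3 to 60 N. Pads are 18 mm wide; open, the fingers measure 123 mm over their backs; the gripper's body (75 mm by 187 mm) begins 45 mm behind the grasp point.
Start: joints at [-1.186, 0.689, -0.195, 1.565, 0.157, 0.902, -0.215], TCP at [0.215, 0.587, 0.25] pointing down, gripper open.
Joint ranges: [-3.01, 3.01], [-0.46, 2.08], [-1.47, 1.51], [0.13, 2.56], [-1, 4.14], [0.04, 2.09], [-2.66, 2.66]. Speed limits (rad/s): [2.57, 2.57, 3.14, 3.14, 3.14, 3.14, 3.14].

## Interface

Orientations are given as a 3x3 rotation matrix whose columns are the frame's x, y, z axes.
In Python, from station import robot, viewer, workorder gives the robot as it stands.
- The arm moves only by the tool carry_out, never from a script. Its argument "series" is a list of rows, each a list of 7 numbers: the turn, a rotation vector about the tool's x, y, z in rad, then the shift along the tool's x, y, z in mm, then the opening, from 0 (shut) to 1 (fully open). In form: [[ax, ay, az, x, y, z, claw], ...]. A call has 1 to 12 rows; each row is the pose to reach, as a shift and turn from the pose commanded when the call began, along the tool's axes at that moment; what a row does not reach only later rows make up. A row lasts 1/8 s, in which the tool goes at most 62.5 mm and 10.7 degrees, less where a joint would pass 70% of its speed; a pose out of reach is approached as far as the arm can. A call with a gripper value outside its range is refused whole. The fingers move at their own pace and stop on an object; "newtons" is the grip in N (left out, the last holds). Time passes only in rows, so rows that repeat a pose let the fingers close. It gives the time, the measured TCP pose, the force, the opening and the grip force at its end, in the units of the state.
- robot.state(): the state, without advancing time (a new reading comes with each control period).
- viewer.capture(name): name is "side" or "top" or "wrist"; returns a dict with "frame" (384x512x3 uint8, red, green, blue), "fx", "fy", "cx", "cy" (pixels), "dist_coeffs" ([k1, k2, p1, p2, k3] as OpenCV has them; the pictures are not rectified), "R" (3x3) and "t" (3): a world point X has camera coordinates R X + t; the wrist camera has in their place "hand_eye" (4x4, takes a point from camera to tool coordinates, whose origin is the TCP and whose axes are the flange's). Camera axes: x right, y down, z forward; pixel columns grow to the right and rows downward; lengths in m; the calibration is good to about 2 mm. A picture is of the moment at which its call begins: read the wrist's pose just before it. There is no depth.
- workorder.close_job(): hands the job in; it is judged then, once.
The state is a dict: "clock": time; "joint_pos": joint angles; "dq": joint speeds; "joint_torque": joint torques, N m; "ee_pos": TCP position; "ee_rot": TCP orientation; "ft_force": force on the tool from outside, world axes, zero at the start; "wrist_torque": the same for the moment, N m; "finger_gap": opening from 0.0 (shut) to 1.0 (fully open); "grasp_force": force on a finger pad.
Only numpy, scipy, OpenCV 4.12 (cv2) and the standard library are available. Lean on these libraries where they do the work, as an engineer would, in place of code of your own. Each camera call takes 0.05 s, during which the arm holds its last target. There are 200 camera calls.

## Task

One of the two look-alike spring ejectors from the bin drawer has gone tired: pressed on the kitchen scale until the cap's lower edge is level with the shoulders of its cheeks, a sound one takes the needle past the middle of the dial (1 kg), the tired one does not. Find out which is which, put the tired one in the grey scrap caddy, and then, with that one out of the way, prove the one you keep: standing upright on the scale plate, pressed level with its shoulders and held there steadily for a second, and left standing free on the plate. Never ram a cap onto its stop or the scale past the end of its dial, and leave the breakfast things alone.

Things in the scene. Friction and masses are not known exactly. Their poses are not given: they have to be found in the camera images.
- ejector_1: Spring ejector, about 0.11 kg, loose, upright. Steel foot plate 44 (along x) x 60 (y) x 5 mm; on it two upright steel cheeks, 3 mm thick, at y = -17 and +17 mm, tops 48 mm high; between them a coil spring and on it a grey square cap, 30 x 30 mm, 26 mm high, that slides down between the cheeks. Weight counts on the scale. Origin: centre of the foot's underside, z up.
- ejector_2: The other ejector: same look, build, sizes, weight and origin as ejector_1; either may be the tired one and they stand in either place. To carry one, grip the cap on its two faces across x (30 mm apart, closing along the ejector's x, clear of the cheeks), about 60 mm above the foot's underside.
- ejector_1_top (a point): Centre of the top face of ejector_1's cap: 70 mm above the body's origin when free, 55 mm at the mark, 50 mm on the stop. The spring is preloaded, so the cap stays up until it is pushed with at least 1.6 N; from there the push grows evenly with the travel, on both ejectors by 0.25 to 0.7 N per mm, more on the sound one.
- ejector_2_top (a point): The same point on ejector_2's cap.
- ejector_1_rim (a point): Centre of the cap's lower edge on ejector_1: 44 mm above the body's origin when free. The mark: each cheek is 28 mm wide (along x) up to a square shoulder 29 mm above the foot's underside and 12 mm wide above it; the lower edge is level with the shoulders when the cap has gone down 15 mm. The stop is at 20 mm.
- ejector_2_rim (a point): The same point on ejector_2's cap.
- scale: White dial kitchen scale, 150 mm wide (y), fixed. Origin: on the counter under the plate's centre. Housing 58 mm high from x = -75 to +75 mm; from there to +168 mm it slopes down to 18 mm and carries the 86 mm dial, facing up and to +x: 21 plain ticks, 0 to 2 kg clockwise by 100 g, the longest tick (1 kg, the middle) nearest the plate.
- scale_plate: Flat square steel plate of the scale, 135 x 135 x 6 mm. Origin: centre of its underside, 74 mm above the counter when empty, so the top face is at 80 mm. It sinks straight down under load, 1 mm per 1.5 N (6.5 mm per kg), and stops at 13.8 mm.
- scale_needle (a joint): Needle of the scale: 0 rad when empty, 2.62 rad per kg, clockwise. It shows all that rests and presses on the plate, the ejector's own weight (about 0.11 kg) included. 2.62 rad is the middle (1 kg), 5.24 rad the end (2 kg).
- caddy: Open grey plastic caddy for small metal scrap, 190 mm (x) x 140 mm (y) x 75 mm high, walls and floor 4 mm, empty, fixed. Origin: centre of its underside.
- teacup: White porcelain teacup, 84 mm across the rim, 62 mm high, with a handle. Bystander. Origin: centre of its underside.
- honey_pot: Glass honey pot with lid and knob, 80 mm across, 110 mm high. Bystander. Origin: centre of its underside.
- tablespoon: Steel tablespoon, 190 mm long along its y, bowl at +y, lying on the counter. Bystander. Origin: on the counter under the middle of its length.
- salt_cellar: Small open terracotta salt cellar, 68 mm across, 42 mm high. Bystander. Origin: centre of its underside.

How it is judged:
By the outcome, as a careful person would: the job done as asked, in the order asked, and still so for the second after the job is handed in, with the robot touching nothing.
It also fails if it takes over 67 s, if anything falls off the work surface, if the arm or the gripper's body presses on something with over 40 N, if the wrist force passes 120 N, or if a joint passes its speed limit or range.

## Working session

There is one attempt and no reset: what is moved stays moved. The work goes in short steps, Python scripts to look and compute and a tool call to move; the robot and the scene stay as the last step left them, time stands still between calls to the robot, and variables do not carry over. Pictures are saved under pics/ and viewed, at most 10 in all, crops included, and the job is handed in when it is done.

Besides the shell and the picture viewer there is one more tool, called after "Call:" as name(argument=value, ...) on one line, values as JSON. carry_out: Moves the arm, as the interface text tells. Its arguments: {"type":"object","properties":{"series":{"type":"array"},"newtons":{"type":"number"}},"required":["series"]}

```bash
mkdir -p pics; ls; cat > h.py <<'E'
import numpy as np, cv2
from station import robot, viewer, workorder
def cap(n,f=None):
    s=robot.state(); c=viewer.capture(n)
    if f: cv2.imwrite('pics/'+f,cv2.cvtColor(c['frame'],cv2.COLOR_RGB2BGR))
    K=np.array([[c['fx'],0,c['cx']],[0,c['fy'],c['cy']],[0,0,1.]]);D=np.array(c['dist_coeffs'],float)
    if 'hand_eye' in c:
        H=np.array(c['hand_eye']);Rt=np.array(s['ee_rot']);T=np.array(s['ee_pos'])
        Rcw=Rt@H[:3,:3];o=Rt@H[:3,3]+T;R=Rcw.T;t=-R@o
    else: R=np.array(c['R']);t=np.array(c['t']).ravel()
    return dict(img=c['frame'],K=K,D=D,R=R,t=t)
def onz(c,uv,z):
    p=cv2.undistortPoints(np.array(uv,float).reshape(-1,1,2),c['K'],c['D']).reshape(-1,2)
    d=np.c_[p,np.ones(len(p))]@c['R'];o=-c['R'].T@c['t']
    return o+d*((z-o[2])/d[:,2])[:,None]
def proj(c,X):
    return cv2.projectPoints(np.array(X,float).reshape(-1,3),cv2.Rodrigues(c['R'])[0],c['t'],c['K'],c['D'])[0].reshape(-1,2)
E
python3 - <<'E'
from h import *
s=robot.state()
for k,v in s.items(): print(k,np.round(v,3).tolist())
a=cap('top','top0.png');b=cap('side','side0.png')
for c in(a,b): print(np.round(-c['R'].T@c['t'],3),c['K'][0,0]);
E
```

```text
pics
clock 0.0
joint_pos [-1.186, 0.69, -0.195, 1.566, 0.157, 0.903, -0.215]
dq [0.002, -0.0, -0.001, -0.001, 0.001, 0.001, 0.001]
joint_torque [-0.001, -52.756, -1.267, -15.342, -0.053, 0.007, 0.0]
ee_pos [0.215, 0.586, 0.249]
ee_rot [[-0.939, 0.344, -0.001], [0.344, 0.939, -0.002], [-0.0, -0.002, -1.0]]
ft_force [0.266, -0.442, 0.965]
wrist_torque [-0.046, -0.024, 0.016]
grasp_force 0.0
finger_gap 1.004
[0.501 0.017 1.011] 396.90026926653536
[ 0.403 -0.759  0.526] 409.905660090057
```

View pics/top0.png

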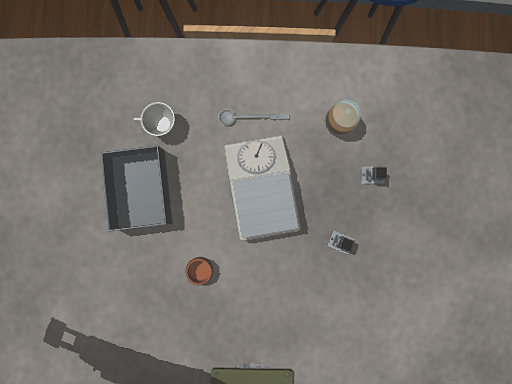

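View pics/side0.png

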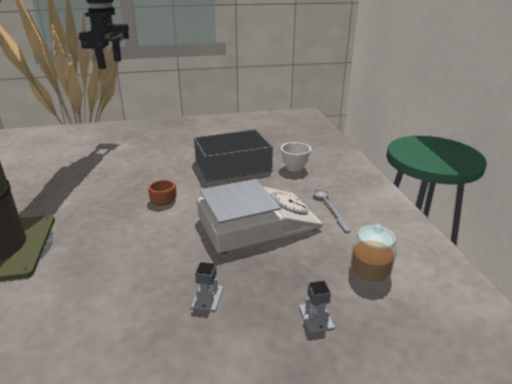

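The top view (up is +x, left is +y) shows the ejectors at about (374,176) and (342,242), the scale plate at (265,205), the dial at (257,156), and the caddy at (137,190). I'll enlarge these to measure them.

```bash
python3 - <<'E'
from h import *
a=cv2.imread('pics/top0.png')
A=cv2.resize(a[155:260,322:397],None,fx=5.6,fy=5.6,interpolation=cv2.INTER_CUBIC)
B=cv2.resize(a[132:245,220:305],None,fx=4.4,fy=4.4,interpolation=cv2.INTER_CUBIC)
h=max(A.shape[0],B.shape[0])
o=np.zeros((h,A.shape[1]+B.shape[1],3),np.uint8);o[:A.shape[0],:A.shape[1]]=A;o[:B.shape[0],A.shape[1]:]=B
print(A.shape,B.shape);cv2.imwrite('pics/crop1.png',o)
E
```

```text
(588, 420, 3) (497, 374, 3)
```

View pics/crop1.png

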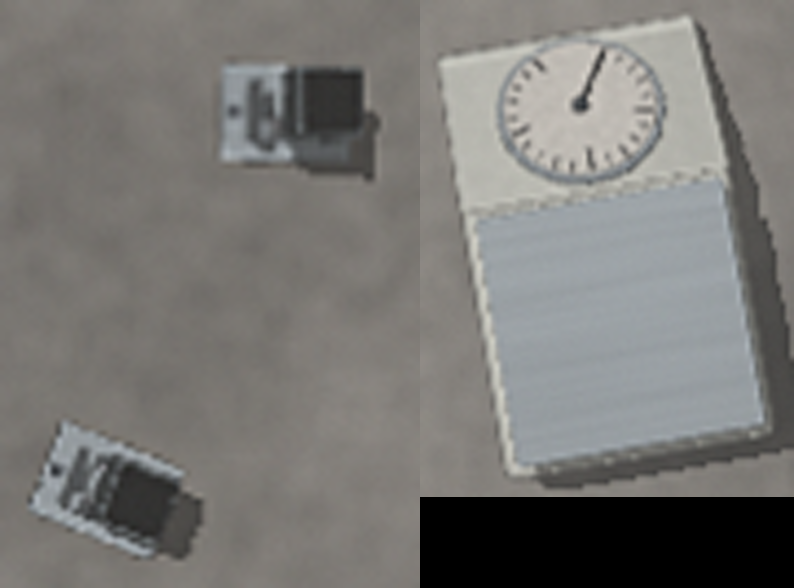

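```bash
python3 - <<'E'
from h import *
c=cap('top')
f=lambda P,s,o:np.array(P,float)/s+np.array(o)-.5+.5/s
def show(n,P,z):
    X=onz(c,P,z);print(n,np.round(X[:,:2]*1000).astype(int).tolist(),'mean',np.round(X.mean(0)*1000,1));return X
show('capA',f([(303,68),(362,68),(362,130),(303,130)],5.6,(322,155)),.07)
show('footA',f([(222,65),(222,162)],5.6,(322,155)),.005)
show('capB',f([(120,460),(182,485),(160,532),(105,512)],5.6,(322,155)),.07)
show('footB',f([(68,422),(33,508),(152,555),(185,472)],5.6,(322,155)),.005)
X=show('plate',f([(58,220),(302,182),(348,428),(98,465)],4.4,(220,132)),.08)
print([np.linalg.norm(X[i]-X[(i+1)%4]) for i in range(4)],[np.degrees(np.arctan2(*(X[i]-X[(i+1)%4])[:2][::-1])) for i in range(4)])
show('caddy',[(103,152),(160,147),(170,226),(109,231)],.075)
show('honey',[(344,116)],.1);show('salt',[(199,271)],.04);show('cup',[(157,119)],.06)
E
```

```text
capA [[613, -285], [614, -311], [587, -311], [586, -285]] mean [ 600.2 -297.7   70. ]
footA [[621, -267], [577, -268]] mean [ 599.  -267.5    5. ]
capB [[444, -206], [434, -233], [413, -224], [422, -200]] mean [ 428.1 -216.    70. ]
footB [[457, -198], [417, -182], [397, -237], [435, -252]] mean [ 426.4 -217.3    5. ]
plate [[568, 58], [592, -72], [461, -99], [438, 34]] mean [514.6 -19.6  80. ]
[np.float64(0.13232840798377485), np.float64(0.1336679136326951), np.float64(0.1344708198370343), np.float64(0.13207008137963222)] [np.float64(100.31520274713692), np.float64(11.689238343111734), np.float64(-80.35109900336725), np.float64(-169.2197611635602)]
caddy [[632, 372], [647, 235], [460, 204], [444, 349]] mean [545.6 289.9  75. ]
honey [[728, -199]] mean [ 727.8 -199.2  100. ]
salt [[351, 137]] mean [351.2 136.6  40. ]
cup [[718, 249]] mean [717.9 248.7  60. ]
```

```bash
cat >> h.py <<'E'
from scipy.spatial.transform import Rotation as Ro
def plan(x,y,z,yaw,T0=None):
    """target TCP mm, closing-axis yaw deg (world), tool straight down -> row numbers"""
    s=robot.state();R=np.array(s['ee_rot']);p=np.array(s['ee_pos'])*1000
    if T0 is not None:R,p=T0
    a=np.radians(yaw);yv=np.array([np.cos(a),np.sin(a),0]);zv=np.array([0,0,-1.])
    G=np.c_[np.cross(yv,zv),yv,zv]
    print('row',np.round(Ro.from_matrix(R.T@G).as_rotvec(),3),np.round(R.T@(np.array([x,y,z])-p),1))
E
python3 - <<'E'
from h import *
plan(480,100,250,20);plan(427,-217,250,-22)
print(viewer.capture('wrist')['hand_eye'])
E
```

```text
row [-0.001  0.001  0.871] [-4.163e+02 -3.657e+02 -4.000e-01]
row [-1.000e-03  1.000e-03  1.604e+00] [-4.755e+02 -6.816e+02  1.000e-01]
[[-3.82562229e-04 -9.64312360e-01 -2.64766926e-01  6.87529939e-02]
 [ 9.99999738e-01 -5.31698919e-04  4.91608650e-04 -9.11588788e-04]
 [-6.14840586e-04 -2.64766668e-01  9.64312311e-01 -1.34827163e-01]
 [ 0.00000000e+00  0.00000000e+00  0.00000000e+00  1.00000000e+00]]
```

Call:
carry_out(series=[[0, 0, 0.87, -416, -366, 0, 1], [0, 0, 0.87, -416, -366, 0, 1], [0, 0, 0.87, -416, -366, 0, 1], [0, 0, 0.87, -416, -366, 0, 1], [0, 0, 0.87, -416, -366, 0, 1], [0, 0, 0.87, -416, -366, 0, 1], [0, 0, 0.87, -416, -366, 0, 1], [0, 0, 1.6, -475, -682, 0, 1], [0, 0, 1.6, -475, -682, 0, 1], [0, 0, 1.6, -475, -682, 0, 1], [0, 0, 1.6, -475, -682, 0, 1], [0, 0, 1.6, -475, -682, 0, 1]])

```text
clock: 1.7
ee_pos: [0.4259, -0.1115, 0.2498]
ee_rot: [[0.372, 0.928, 0.001], [0.928, -0.372, -0.0], [0.0, 0.001, -1.0]]
ft_force: [1.0, 1.2, -1.1]
finger_gap: 1.002
grasp_force: 0.0
```

```bash
python3 -c "
from h import *
plan(427,-217,250,-22)"
```

```text
row [ 0.001 -0.     0.003] [-97.5  40.2  -0.2]
```

Call:
carry_out(series=[[0, 0, 0, -97, 40, 0, 1], [0, 0, 0, -97, 40, 0, 1], [0, 0, 0, -97, 40, 0, 1]])

```text
clock: 2.08
ee_pos: [0.4264, -0.2186, 0.2497]
ee_rot: [[0.377, 0.926, 0.001], [0.926, -0.377, -0.002], [-0.002, 0.001, -1.0]]
ft_force: [-0.1, 1.0, 0.6]
finger_gap: 1.0
grasp_force: 0.0
```

```bash
python3 - <<'E'
from h import *
c=cap('wrist');s=robot.state();print(np.round(s['ee_pos'],4),s['clock'],np.round(s['ft_force'],2))
im=cv2.resize(c['img'],(768,576),interpolation=cv2.INTER_CUBIC)
cv2.imwrite('pics/w1.png',cv2.cvtColor(im,cv2.COLOR_RGB2BGR))
np.savez('w1.npz',**c)
E
```

```text
[ 0.4266 -0.2158  0.2495] 2.125 [ 0.23  0.9  -0.38]
```

View pics/w1.png

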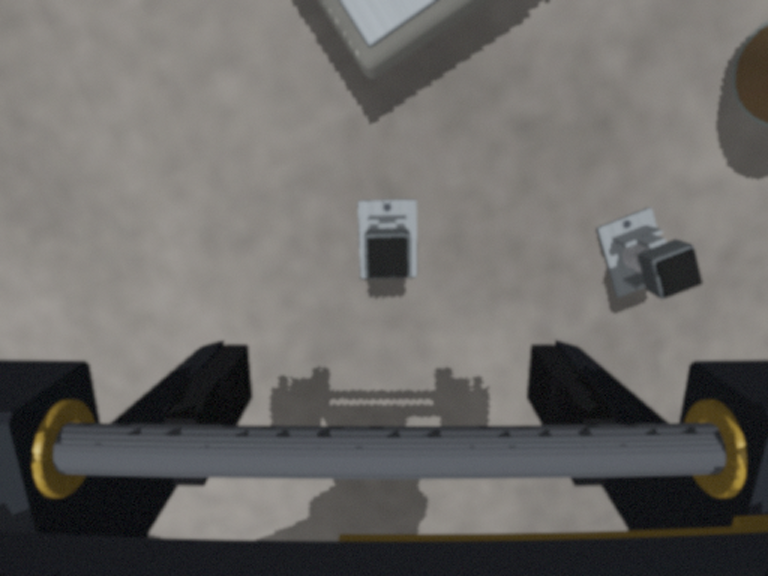

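Wrist view: ejector B's cap top centre is at about (388,257) and its foot back edge runs (358,201)–(417,201), square to the gripper. Ejector A's cap is at about (678,270).

```bash
python3 - <<'E'
from h import *
c=dict(np.load('w1.npz'))
f=lambda P:(np.array(P,float)+.5)/1.5-.5
X=onz(c,f([(366,237),(410,237),(410,278),(366,278),(388,257)]),.07);print(np.round(X*1000,1).tolist())
X=onz(c,f([(358,201),(417,201)]),.005)*1000;print(np.round(X,1).tolist())
d=X[1]-X[0];a=np.arctan2(d[1],d[0]);print(np.linalg.norm(d),np.degrees(a),'foot centre',X.mean(0)+30*np.array([np.sin(a),-np.cos(a),0]))
X=onz(c,f([(642,257),(686,240),(701,279),(660,297)]),.07)*1000;print('A',np.round(X,1).tolist(),X.mean(0))
X=onz(c,f([(597,227),(652,208)]),.005)*1000;d=X[1]-X[0];print(np.linalg.norm(d),np.degrees(np.arctan2(d[1],d[0])))
E
```

```text
[[417.2, -201.0, 70.0], [442.9, -211.4, 70.0], [433.1, -236.2, 70.0], [406.8, -225.5, 70.0], [425.2, -218.1, 70.0]]
[[415.3, -182.9, 5.0], [456.1, -199.6, 5.0]]
44.059936589683666 -22.20580940243288 foot centre [ 424.34556948 -219.03538069    5.        ]
A [[577.3, -279.9, 70.0], [607.5, -280.0, 70.0], [611.0, -309.5, 70.0], [581.9, -311.0, 70.0]] [ 594.42046308 -295.09411881   70.        ]
43.98752473138147 -2.460221263599026
```

```bash
python3 -c "
from h import *
plan(426,-217.5,52,-22)"
```

```text
row [-0.     0.     0.001] [-1.800e+00  1.000e-01  1.975e+02]
```

Call:
carry_out(series=[[0, 0, 0, -1, 0, 60, 0.6], [0, 0, 0, -1, 0, 120, 0.6], [0, 0, 0, -1, 0, 175, 0.6], [0, 0, 0, -1, 0, 198, 0.6], [0, 0, 0, -1, 0, 198, 0.6], [0, 0, 0, -1, 0, 198, 0.2], [0, 0, 0, -1, 0, 198, 0.2], [0, 0, 0, -1, 0, 198, 0.2], [0, 0, 0, -1, 0, 198, 0.2], [0, 0, 0, -1, 0, 190, 0.2], [0, 0, 0, -1, 0, 160, 0.2], [0, 0, 0, -1, 0, 110, 0.2]], newtons=15)

```text
clock: 3.62
ee_pos: [0.4254, -0.2152, 0.1399]
ee_rot: [[0.371, 0.929, -0.003], [0.929, -0.371, 0.002], [0.0, -0.004, -1.0]]
ft_force: [1.0, -0.3, -1.9]
finger_gap: 0.336
grasp_force: 15.0
```

```bash
python3 -c "
from h import *
s=robot.state();print(s['clock'],np.round(s['ft_force'],2),s['finger_gap'],s['grasp_force'])
plan(514,-20,205,0);plan(514,-20,135,0)"
```

```text
3.625 [ 0.96 -0.27 -1.86] 0.335836006136262 15.002177522401325
row [-0.004 -0.001 -0.38 ] [214.2   9.5 -65.1]
row [-0.004 -0.001 -0.38 ] [214.1   9.8   4.9]
```

Call:
carry_out(series=[[0, 0, 0, 0, 0, -50, 0.2], [0, 0, -0.1, 60, 3, -60, 0.2], [0, 0, -0.23, 120, 6, -60, 0.2], [0, 0, -0.23, 180, 9, -60, 0.2], [0, 0, -0.23, 214, 10, -60, 0.2], [0, 0, -0.23, 214, 10, -60, 0.2], [0, 0, -0.23, 214, 10, -30, 0.2], [0, 0, -0.23, 214, 10, -5, 0.2], [0, 0, -0.23, 214, 10, 4, 0.2], [0, 0, -0.23, 214, 10, 4, 0.2]])

```text
clock: 4.88
ee_pos: [0.5147, -0.0215, 0.1356]
ee_rot: [[0.151, 0.989, -0.001], [0.989, -0.151, -0.0], [-0.001, -0.001, -1.0]]
ft_force: [-0.3, -0.2, -0.3]
finger_gap: 0.338
grasp_force: 15.0
```

```bash
python3 -c "
from h import *
s=robot.state();print(s['clock'],np.round(s['ft_force'],2),s['finger_gap'],s['grasp_force'])
plan(514,-20,131,-9)
cap('side','side1.png')
s=robot.state();print(np.round(s['ft_force'],2))"
```

```text
4.875 [-0.3  -0.19 -0.32] 0.3377997182470711 14.999923040159047
row [-0.001  0.001  0.006] [ 1.4 -0.9  4.6]
[ 0.29 -0.34 -0.11]
```

Call:
carry_out(series=[[0, 0, 0, 0, 0, 3, 0.2], [0, 0, 0, 0, 0, 5, 0.2], [0, 0, 0, 0, 0, 5, 0.2], [0, 0, 0, 0, 0, 5, 0.45], [0, 0, 0, 0, 0, 5, 0.6], [0, 0, 0, 0, 0, 5, 0.6], [0, 0, 0, 0, 0, -10, 0.6], [0, 0, 0, 0, 0, -40, 0.6], [0, 0, 0, 0, 0, -55, 0], [0, 0, 0, 0, 0, -55, 0], [0, 0, 0, 0, 0, -55, 0], [0, 0, 0, 0, 0, -55, 0]])

```text
clock: 6.42
ee_pos: [0.5147, -0.0205, 0.1899]
ee_rot: [[0.149, 0.989, -0.002], [0.989, -0.149, 0.0], [-0.0, -0.002, -1.0]]
ft_force: [0.5, -0.1, 0.5]
finger_gap: 0.171
grasp_force: 0.0
```

```bash
python3 - <<'E'
from h import *
F=[]
c=cap('side');d=cap('top')
for n,X,z in(('side',c,0),('top',d,0)):
    u=proj(X,[.514,-.02,.12])[0];v=proj(X,[.63,0.0,.04])[0];print(n,u,v)
def crop(c,u,w,h,s):
    x,y=int(u[0]-w/2),int(u[1]-h/2);print('org',x,y)
    return cv2.resize(c['img'][y:y+h,x:x+w],None,fx=s,fy=s,interpolation=cv2.INTER_CUBIC)
A=crop(c,proj(c,[.514,-.02,.115])[0],66,90,6);B=crop(d,(257,156),60,60,6)
o=np.zeros((540,396+360,3),np.uint8);o[:540,:396]=A;o[:360,396:]=B
cv2.imwrite('pics/c2.png',cv2.cvtColor(o,cv2.COLOR_RGB2BGR))
s=robot.state();print(s['clock'],np.round(s['ee_pos'],4),np.round(s['ft_force'],2),s['finger_gap'])
E
```

```text
side [237.62471467 180.50790951] [287.66215775 202.62907953]
top [266.36045    205.12072635] [257.91170514 158.25550527]
org 204 137
org 227 126
6.525 [ 0.5149 -0.0206  0.1901] [-0.15  0.26  0.82] 0.08014599497707839
```

View pics/c2.png

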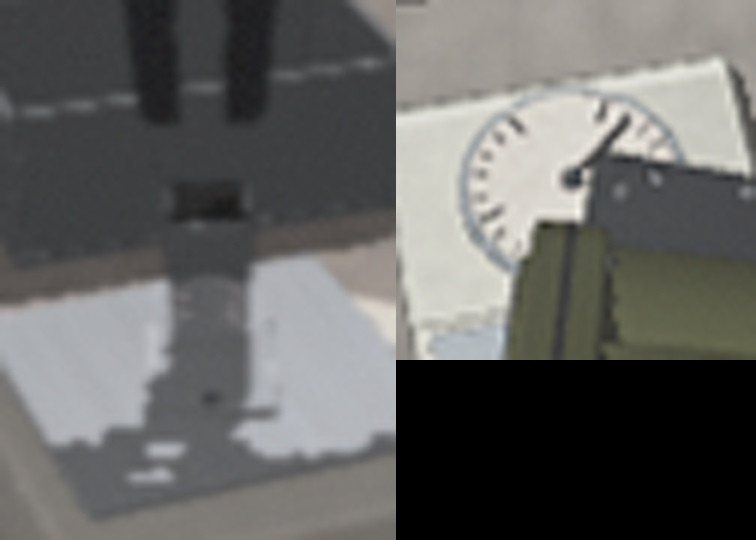

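The dial is half hidden by the gripper at this yaw. I'll turn 90° so the needle shows from the top, then approach the cap.

Call:
carry_out(series=[[0, 0, -0.18, 0, 0, 0, 0], [0, 0, -0.36, 0, 0, 0, 0], [0, 0, -0.54, 0, 0, 0, 0], [0, 0, -0.72, 0, 0, 0, 0], [0, 0, -0.9, 0, 0, 0, 0], [0, 0, -1.08, 0, 0, 0, 0], [0, 0, -1.26, 0, 0, 0, 0], [0, 0, -1.44, 0, 0, 0, 0], [0, 0, -1.57, 0, 0, 10, 0], [0, 0, -1.57, 0, 0, 25, 0], [0, 0, -1.57, 0, 0, 25, 0], [0, 0, -1.57, 0, 0, 25, 0]])

```text
clock: 8.02
ee_pos: [0.5153, -0.0205, 0.1656]
ee_rot: [[-0.989, 0.151, -0.0], [0.151, 0.989, -0.0], [0.0, -0.0, -1.0]]
ft_force: [0.3, 0.2, -0.1]
finger_gap: 0.001
grasp_force: 0.0
```

```bash
cat >> h.py <<'E'
def meas(name=None,n=3):
    """average force/pose over n top+side pictures; save crops"""
    F=[];P=[]
    for i in range(n):
        d=cap('top');s=robot.state();F.append(s['ft_force']);P.append(s['ee_pos'])
        c=cap('side');s=robot.state();F.append(s['ft_force']);P.append(s['ee_pos'])
    print('t',s['clock'],'F',np.round(np.mean(F,0),2),'sd',np.round(np.std(F,0)[2],2),'P',np.round(np.mean(P,0)*1000,2),'j7',round(s['joint_pos'][6],2))
    if name:
        A=cv2.resize(c['img'][137:227,204:270],None,fx=6,fy=6,interpolation=cv2.INTER_CUBIC)
        B=cv2.resize(d['img'][126:186,227:287],None,fx=6,fy=6,interpolation=cv2.INTER_CUBIC)
        o=np.zeros((540,756,3),np.uint8);o[:,:396]=A;o[:360,396:]=B
        cv2.imwrite('pics/'+name,cv2.cvtColor(o,cv2.COLOR_RGB2BGR))
        np.savez('pics/'+name[:-4]+'.npz',top=d['img'],side=c['img'])
E
python3 -c "
from h import *
meas('m0.png',5)"
```

```text
t 8.525 F [-0.    0.04 -0.31] sd 0.46 P [515.46 -20.55 165.94] j7 0.99
```

Call:
carry_out(series=[[0, 0, 0, 0, 0, 3, 0], [0, 0, 0, 0, 0, 6, 0], [0, 0, 0, 0, 0, 9, 0], [0, 0, 0, 0, 0, 11, 0], [0, 0, 0, 0, 0, 13, 0], [0, 0, 0, 0, 0, 13, 0], [0, 0, 0, 0, 0, 13, 0]])

```text
clock: 9.4
ee_pos: [0.5154, -0.0206, 0.1529]
ee_rot: [[-0.989, 0.15, 0.0], [0.15, 0.989, -0.0], [-0.0, 0.0, -1.0]]
ft_force: [-0.5, -0.6, 5.8]
finger_gap: 0.006
grasp_force: 2.6
```

```bash
python3 -c "
from h import *
meas('m1.png',5)"
```

```text
t 9.9 F [-0.53 -0.17  4.9 ] sd 0.69 P [515.36 -20.61 152.9 ] j7 0.98
```

Call:
carry_out(series=[[0, 0, 0, 0, 0, 2, 0], [0, 0, 0, 0, 0, 4, 0], [0, 0, 0, 0, 0, 6, 0], [0, 0, 0, 0, 0, 7, 0], [0, 0, 0, 0, 0, 7, 0], [0, 0, 0, 0, 0, 7, 0]])

```text
clock: 10.65
ee_pos: [0.5154, -0.0206, 0.1462]
ee_rot: [[-0.989, 0.15, 0.001], [0.15, 0.989, -0.0], [-0.001, -0.0, -1.0]]
ft_force: [-1.4, -0.2, 7.8]
finger_gap: 0.006
grasp_force: 4.1
```

```bash
python3 -c "
from h import *
meas('m2.png',6)"
```

```text
t 11.25 F [-1.64 -0.09  8.14] sd 0.57 P [515.4  -20.59 146.19] j7 0.97
```

View pics/m2.png

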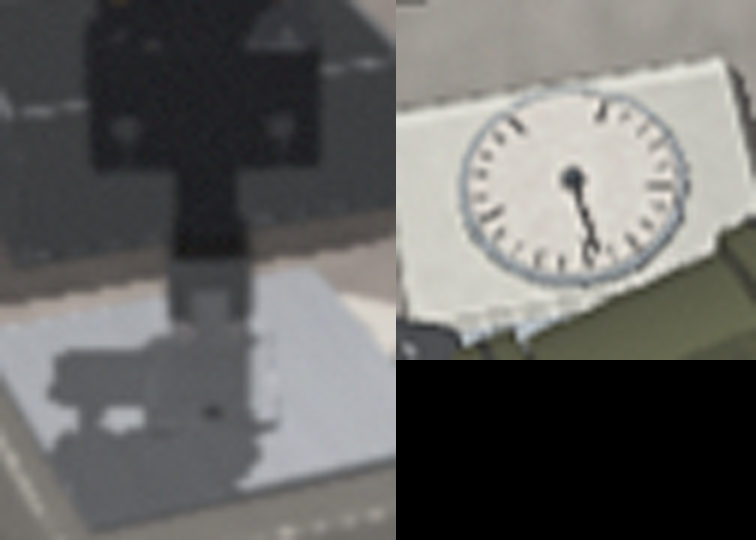

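Needle near 1 kg at about (585,255) of the crop, and the cap is only about 8.5 mm down, so this one looks sound. I'll press it on to the mark to confirm.

Call:
carry_out(series=[[0, 0, 0, 0, 0, 2, 0], [0, 0, 0, 0, 0, 4, 0], [0, 0, 0, 0, 0, 6, 0], [0, 0, 0, 0, 0, 7.5, 0], [0, 0, 0, 0, 0, 9, 0], [0, 0, 0, 0, 0, 9, 0], [0, 0, 0, 0, 0, 9, 0]])

```text
clock: 12.12
ee_pos: [0.5154, -0.0206, 0.1375]
ee_rot: [[-0.989, 0.15, 0.001], [0.15, 0.989, -0.0], [-0.001, -0.0, -1.0]]
ft_force: [-3.6, -0.7, 12.1]
finger_gap: 0.008
grasp_force: 5.9
```

```bash
python3 -c "
from h import *
meas('m3.png',6)"
```

```text
t 12.725 F [-2.15  0.04 11.64] sd 0.64 P [515.43 -20.58 137.56] j7 0.96
```

View pics/m3.png

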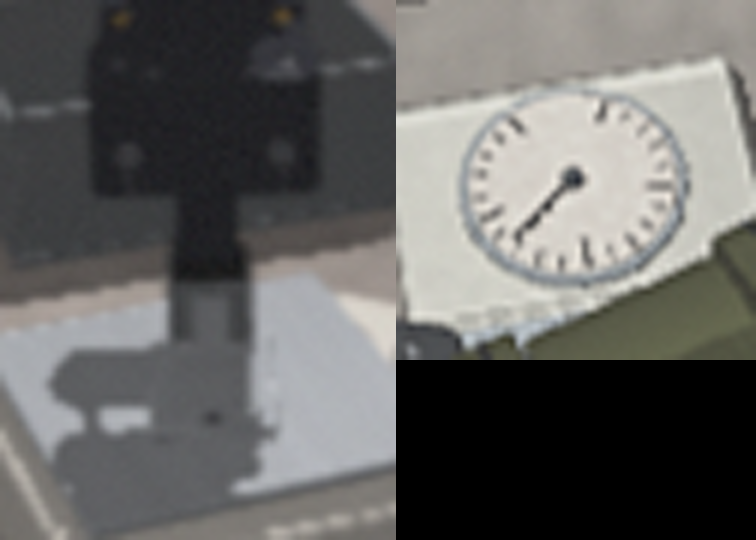

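Needle reads about 1.31 kg, so ejector B is sound. It agrees with the wrist force: 11.9 N plus the ejector's weight. I'll check the rim against the shoulders in the side image numerically.

```bash
python3 - <<'E'
from h import *
c=cap('side')
for z,n in((.0713+.029,'shoulder at sink 8.7'),(.0713+.048,'cheek top'),(.0713+.055,'captop')):
    # near cheek outer face, ejector yaw -9
    a=np.radians(-9);X=np.array([np.cos(a),np.sin(a),0]);Y=np.array([-X[1],X[0],0]);o=np.array([.515,-.0205,z])
    print(n,np.round(proj(c,[o-X*.014-Y*.0185,o+X*.014-Y*.0185,o-X*.006-Y*.0185,o-X*.015-.015*Y,o+X*.015-.015*Y]),1).tolist())
for m in('m0','m1','m2','m3'):
    g=np.load(f'pics/{m}.npz')['side'].astype(int).sum(2)//3
    print(m)
    for col in(233,234,235,242,243,244,245): print(col,g[174:206,col].tolist())
E
```

```text
shoulder at sink 8.7 [[231.6, 193.4], [245.2, 193.1], [235.5, 193.3], [231.1, 192.6], [245.6, 192.3]]
cheek top [[231.3, 185.4], [245.1, 185.1], [235.2, 185.3], [230.8, 184.5], [245.5, 184.2]]
captop [[231.2, 182.3], [245.0, 182.1], [235.1, 182.3], [230.7, 181.5], [245.5, 181.2]]
m0
233 [59, 66, 67, 69, 67, 66, 66, 66, 66, 70, 87, 101, 106, 98, 106, 110, 109, 100, 95, 91, 91, 92, 93, 93, 94, 93, 93, 92, 93, 95, 94, 91]
234 [57, 66, 66, 67, 67, 67, 67, 67, 66, 71, 84, 99, 107, 97, 99, 109, 98, 96, 94, 92, 91, 92, 92, 93, 93, 95, 93, 93, 95, 93, 94, 92]
235 [62, 66, 68, 68, 66, 66, 65, 65, 68, 75, 89, 93, 102, 93, 94, 108, 96, 92, 93, 92, 91, 92, 92, 94, 93, 93, 92, 94, 94, 94, 93, 92]
242 [67, 70, 67, 66, 67, 65, 65, 66, 67, 80, 98, 100, 96, 103, 105, 104, 101, 98, 93, 89, 89, 90, 93, 91, 93, 93, 92, 93, 93, 94, 97, 92]
243 [67, 68, 66, 66, 66, 66, 65, 63, 65, 72, 96, 103, 99, 102, 102, 99, 103, 99, 92, 89, 89, 92, 91, 92, 93, 91, 91, 93, 93, 97, 100, 95]
244 [67, 69, 66, 65, 66, 65, 67, 71, 68, 80, 97, 107, 109, 107, 107, 108, 110, 113, 102, 95, 93, 95, 96, 96, 97, 96, 96, 98, 99, 10
[... 2357 characters left out ...]
 93, 95, 93, 96, 93, 94]
235 [31, 33, 31, 31, 32, 31, 29, 23, 28, 38, 58, 67, 73, 74, 74, 74, 73, 72, 71, 79, 94, 95, 92, 91, 90, 93, 93, 94, 93, 93, 93, 94]
242 [33, 34, 35, 33, 31, 33, 30, 30, 26, 43, 65, 69, 69, 73, 73, 74, 73, 73, 74, 78, 90, 93, 90, 89, 90, 92, 92, 92, 92, 92, 93, 93]
243 [45, 48, 53, 43, 34, 28, 23, 26, 28, 42, 67, 67, 65, 67, 67, 65, 67, 67, 66, 71, 86, 92, 89, 89, 91, 92, 90, 92, 94, 90, 90, 94]
244 [59, 64, 71, 58, 46, 40, 39, 39, 41, 50, 68, 71, 69, 69, 68, 68, 65, 66, 66, 73, 86, 93, 93, 93, 94, 96, 95, 97, 95, 97, 96, 98]
245 [62, 70, 77, 71, 63, 56, 60, 72, 75, 81, 92, 94, 95, 94, 95, 93, 87, 83, 85, 91, 97, 104, 116, 120, 121, 123, 122, 122, 122, 120, 119, 121]
```

The side image agrees: the rim is level with the shoulders to about 0.5 mm, with about 14.7 mm of travel. So B is sound and A is the tired one. I'll leave B on the plate and fetch A.

```bash
python3 -c "
from h import *
plan(598,-297,240,0)"
```

```text
row [1.00e-03 1.00e-03 1.42e+00] [-123.2 -260.9 -102.3]
```

Call:
carry_out(series=[[0, 0, 0, 0, 0, -4, 0], [0, 0, 0, 0, 0, -12, 0], [0, 0, 0, 0, 0, -30, 0], [0, 0, 0, 0, 0, -85, 0], [0, 0, 0.18, -20, -40, -102, 0.6], [0, 0, 0.36, -45, -95, -102, 0.6], [0, 0, 0.54, -70, -150, -102, 0.6], [0, 0, 0.72, -95, -205, -102, 0.6], [0, 0, 0.9, -123, -261, -102, 0.6], [0, 0, 1.08, -123, -261, -102, 0.6], [0, 0, 1.26, -123, -261, -102, 0.6], [0, 0, 1.42, -123, -261, -102, 0.6]])

```text
clock: 14.28
ee_pos: [0.5974, -0.2971, 0.2378]
ee_rot: [[0.006, 1.0, -0.001], [1.0, -0.006, 0.001], [0.001, -0.001, -1.0]]
ft_force: [0.0, 0.0, -0.1]
finger_gap: 0.599
grasp_force: 0.0
```

Call:
carry_out(series=[[0, 0, 0, 0, 0, 0, 0.6], [0, 0, 0, 0, 0, 0, 0.6]])

```text
clock: 14.52
ee_pos: [0.5976, -0.297, 0.2383]
ee_rot: [[-0.003, 1.0, -0.001], [1.0, 0.003, 0.0], [0.0, -0.001, -1.0]]
ft_force: [0.8, 0.8, -0.1]
finger_gap: 0.598
grasp_force: 0.0
```

```bash
python3 - <<'E'
from h import *
c=cap('wrist');s=robot.state();print(np.round(s['ee_pos'],4),np.round(s['ee_rot'],3).tolist(),s['clock'])
np.savez('w2.npz',**c)
u=proj(c,[.598,-.297,.04])[0];print(u)
x,y=int(u[0])-70,max(int(u[1])-70,0);print(x,y)
im=cv2.resize(c['img'][y:y+140,x:x+140],None,fx=4,fy=4,interpolation=cv2.INTER_CUBIC)
cv2.imwrite('pics/w2.png',cv2.cvtColor(im,cv2.COLOR_RGB2BGR))
E
```

```text
[ 0.5976 -0.297   0.2384] [[-0.002, 1.0, -0.0], [1.0, 0.002, 0.0], [0.0, -0.0, -1.0]] 14.575
[260.865401   168.03016709]
190 98
```

View pics/w2.png

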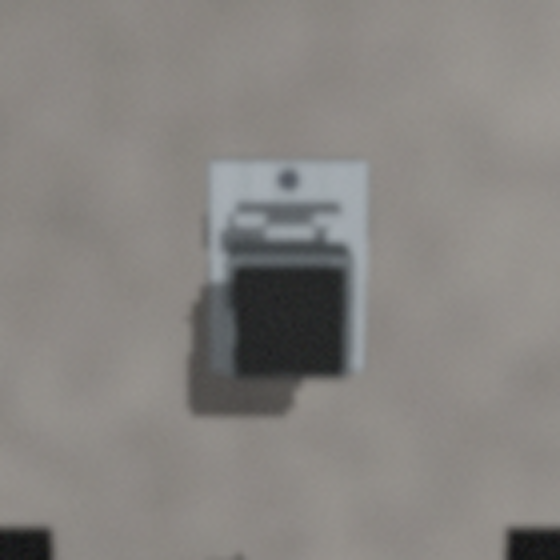

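The crop shows A's cap top with corners at about (232,265) and (348,377), and its foot back edge at (209,160)–(368,160), square to the gripper.

```bash
python3 - <<'E'
from h import *
c=dict(np.load('w2.npz'))
f=lambda P:(np.array(P,float)+.5)/4-.5+np.array([190,98])
X=onz(c,f([(232,265),(348,265),(348,377),(232,377)]),.07)*1000;print(np.round(X,1).tolist(),X.mean(0))
X=onz(c,f([(209,160),(368,160)]),.005)*1000;print(np.round(X,1).tolist(),X.mean(0))
E
```

```text
[[585.7, -287.1, 70.0], [612.3, -287.0, 70.0], [612.7, -313.6, 70.0], [585.5, -313.7, 70.0]] [ 599.04940555 -300.35395168   70.        ]
[[577.4, -270.4, 5.0], [620.7, -270.3, 5.0]] [ 599.01848216 -270.30773727    5.        ]
```

Call:
carry_out(series=[[0, 0, 0, -3, 1.5, 60, 0.6], [0, 0, 0, -3, 1.5, 120, 0.6], [0, 0, 0, -3, 1.5, 165, 0.6], [0, 0, 0, -3, 1.5, 186, 0.6], [0, 0, 0, -3, 1.5, 186, 0.6], [0, 0, 0, -3, 1.5, 186, 0.2], [0, 0, 0, -3, 1.5, 186, 0.2], [0, 0, 0, -3, 1.5, 186, 0.2], [0, 0, 0, -3, 1.5, 178, 0.2], [0, 0, 0, -3, 1.5, 130, 0.2], [0, 0, 0, -3, 1.5, 70, 0.2], [0, 0, 0, -3, 1.5, 0, 0.2]], newtons=15)

```text
clock: 16.08
ee_pos: [0.5986, -0.2998, 0.2331]
ee_rot: [[-0.0, 1.0, -0.001], [1.0, 0.0, 0.001], [0.001, -0.001, -1.0]]
ft_force: [0.9, -0.1, -1.1]
finger_gap: 0.342
grasp_force: 15.0
```

```bash
python3 -c "
from h import *
s=robot.state();print(s['clock'],np.round(s['ft_force'],2),s['finger_gap'],s['grasp_force'])
plan(546,290,300,8);plan(546,290,62,8)"
```

```text
16.075 [ 0.92 -0.08 -1.11] 0.34210077708786296 15.002093986258842
row [-0.001 -0.001 -0.14 ] [589.9 -52.6 -66.5]
row [-0.001 -0.001 -0.14 ] [589.7 -52.4 171.5]
```

Call:
carry_out(series=[[0, 0, 0, 20, 0, -50, 0.2], [0, 0, 0, 75, -5, -66, 0.2], [0, 0, -0.05, 135, -15, -66, 0.2], [0, 0, -0.05, 195, -20, -66, 0.2], [0, 0, -0.1, 255, -25, -66, 0.2], [0, 0, -0.14, 315, -30, -66, 0.2], [0, 0, -0.14, 375, -35, -66, 0.2], [0, 0, -0.14, 435, -40, -66, 0.2], [0, 0, -0.14, 490, -45, -66, 0.2], [0, 0, -0.14, 545, -50, -66, 0.2], [0, 0, -0.14, 590, -52, -66, 0.2], [0, 0, -0.14, 590, -52, -66, 0.2]])

```text
clock: 17.58
ee_pos: [0.545, 0.2954, 0.2972]
ee_rot: [[-0.148, 0.989, -0.001], [0.989, 0.148, 0.003], [0.004, -0.001, -1.0]]
ft_force: [1.0, -0.5, -1.2]
finger_gap: 0.339
grasp_force: 15.0
```

```bash
python3 -c "
from h import *
s=robot.state();print(s['clock'],np.round(s['ft_force'],2),s['finger_gap'],s['grasp_force'])
plan(546,290,59,8)"
```

```text
17.575 [ 1.03 -0.51 -1.21] 0.3388676044809709 14.999980987922754
row [-0.001 -0.004  0.008] [ -6.4   0.4 238.2]
```

Call:
carry_out(series=[[0, 0, 0, -1, 0, 50, 0.2], [0, 0, 0, -1, 0, 110, 0.2], [0, 0, 0, -1, 0, 170, 0.2], [0, 0, 0, -1, 0, 220, 0.2], [0, 0, 0, -1, 0, 234, 0.2], [0, 0, 0, -1, 0, 239, 0.2], [0, 0, 0, -1, 0, 239, 0.2]])

```text
clock: 18.45
ee_pos: [0.5486, 0.2892, 0.06]
ee_rot: [[-0.139, 0.99, 0.003], [0.99, 0.139, 0.001], [0.001, 0.003, -1.0]]
ft_force: [0.5, -0.3, -1.3]
finger_gap: 0.346
grasp_force: 15.0
```

```bash
python3 -c "
from h import *
s=robot.state();print(s['clock'],np.round(s['ft_force'],2),s['finger_gap'],s['grasp_force'])
plan(546,290,57,8)"
```

```text
18.45 [ 0.49 -0.33 -1.32] 0.34648389890954606 14.99986657014233
row [ 0.003 -0.001 -0.   ] [ 1.1 -2.5  3. ]
```

Call:
carry_out(series=[[0, 0, 0, 0, 0, 2, 0.2], [0, 0, 0, 0, 0, 4, 0.2], [0, 0, 0, 0, 0, 4, 0.45], [0, 0, 0, 0, 0, 4, 0.55], [0, 0, 0, 0, 0, 4, 0.55], [0, 0, 0, 0, 0, -15, 0.55], [0, 0, 0, 0, 0, -70, 0.55], [0, 0, 0, 0, 0, -130, 0.4], [0, 0, 0, 0, 0, -180, 0], [0, 0, 0, 0, 0, -180, 0]])

```text
clock: 19.7
ee_pos: [0.5499, 0.2901, 0.2441]
ee_rot: [[-0.139, 0.99, 0.009], [0.99, 0.139, 0.006], [0.004, 0.01, -1.0]]
ft_force: [-0.0, 0.1, -1.2]
finger_gap: 0.233
grasp_force: 0.0
```

```bash
python3 - <<'E'
from h import *
s=robot.state();print(s['clock'],np.round(s['ft_force'],2))
plan(515.4,-20.6,240,81.3);plan(515.4,-20.6,165,81.3)
c=cap('side');d=cap('top')
A=cv2.resize(c['img'][110:250,180:300],(480,560),interpolation=cv2.INTER_CUBIC)
B=cv2.resize(d['img'][136:246,95:175],None,fx=4,fy=4,interpolation=cv2.INTER_CUBIC)
o=np.zeros((560,800,3),np.uint8);o[:,:480]=A;o[:440,480:]=B
cv2.imwrite('pics/s3.png',cv2.cvtColor(o,cv2.COLOR_RGB2BGR))
E
```

```text
19.7 [-0.01  0.14 -1.15]
row [ 0.011  0.003 -1.279] [-302.9  -77.4    2.1]
row [ 0.011  0.003 -1.279] [-303.3  -78.1   77.1]
```

View pics/s3.png

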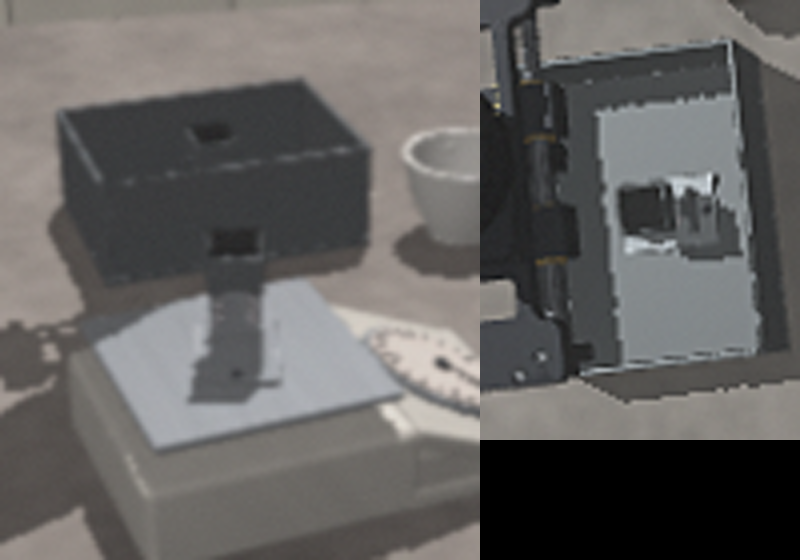

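A stands in the caddy (cap at about (645,210)), and B stands free and upright on the plate (cap at about (237,243)). Now for the proof press.

Call:
carry_out(series=[[0, 0, -0.18, -45, -12, 2, 0], [0, 0, -0.36, -95, -25, 2, 0], [0, 0, -0.54, -145, -38, 2, 0], [0, 0, -0.72, -195, -50, 2, 0], [0, 0, -0.9, -250, -64, 2, 0], [0, 0, -1.08, -303, -77, 2, 0], [0, 0, -1.28, -303, -77, 2, 0], [0, 0, -1.28, -303, -77, 40, 0], [0, 0, -1.28, -303, -77, 75, 0], [0, 0, -1.28, -303, -77, 75, 0], [0, 0, -1.28, -303, -77, 75, 0]])

```text
clock: 21.18
ee_pos: [0.5131, -0.0217, 0.1634]
ee_rot: [[-0.989, 0.15, -0.001], [0.15, 0.989, 0.0], [0.001, 0.0, -1.0]]
ft_force: [0.7, 0.7, -0.2]
finger_gap: 0.006
grasp_force: 0.0
```

```bash
python3 -c "
from h import *
meas('p0.png',5)
plan(515.4,-20.6,165,81.3);print(np.round(robot.state()['ee_rot'],4).tolist())"
```

```text
t 21.675 F [-0.23 -0.11 -0.01] sd 0.39 P [513.59 -21.88 163.84] j7 0.94
row [0.    0.    0.001] [-1.7  1.6 -1.6]
[[-0.9886, 0.1503, 0.0003], [0.1503, 0.9886, 0.0], [-0.0003, 0.0001, -1.0]]
```

Call:
carry_out(series=[[0, 0, 0, -1.8, 1.4, 0, 0], [0, 0, 0, -1.8, 1.4, 3, 0], [0, 0, 0, -1.8, 1.4, 6, 0], [0, 0, 0, -1.8, 1.4, 10, 0], [0, 0, 0, -1.8, 1.4, 14, 0], [0, 0, 0, -1.8, 1.4, 18, 0], [0, 0, 0, -1.8, 1.4, 21, 0], [0, 0, 0, -1.8, 1.4, 24, 0], [0, 0, 0, -1.8, 1.4, 26, 0], [0, 0, 0, -1.8, 1.4, 27.2, 0], [0, 0, 0, -1.8, 1.4, 27.2, 0], [0, 0, 0, -1.8, 1.4, 27.2, 0]])

```text
clock: 23.18
ee_pos: [0.5159, -0.0206, 0.1369]
ee_rot: [[-0.989, 0.15, 0.002], [0.15, 0.989, -0.0], [-0.002, 0.0, -1.0]]
ft_force: [-1.8, 0.4, 12.5]
finger_gap: 0.007
grasp_force: 6.1
```

```bash
python3 - <<'E'
from h import *
meas('p1.png',8)
for m in('m3','p1'):
    g=np.load(f'pics/{m}.npz')['side'].astype(int).sum(2)//3
    for col in(233,234,243,244): print(m,col,g[182:202,col].tolist())
E
```

```text
t 23.975 F [-1.14  0.29 12.25] sd 0.5 P [515.87 -20.55 136.87] j7 0.91
m3 233 [34, 40, 59, 65, 67, 67, 66, 65, 68, 64, 65, 76, 89, 94, 93, 92, 92, 92, 93, 95]
m3 234 [25, 38, 59, 68, 68, 69, 68, 67, 66, 66, 66, 74, 94, 96, 92, 91, 93, 92, 93, 95]
m3 243 [28, 42, 67, 67, 65, 67, 67, 65, 67, 67, 66, 71, 86, 92, 89, 89, 91, 92, 90, 92]
m3 244 [41, 50, 68, 71, 69, 69, 68, 68, 65, 66, 66, 73, 86, 93, 93, 93, 94, 96, 95, 97]
p1 233 [35, 37, 54, 69, 67, 68, 66, 65, 65, 64, 65, 68, 75, 90, 92, 90, 92, 92, 92, 92]
p1 234 [27, 32, 51, 68, 70, 66, 66, 66, 64, 64, 64, 67, 77, 90, 91, 89, 91, 92, 92, 92]
p1 243 [27, 34, 54, 64, 67, 67, 66, 65, 67, 66, 64, 70, 77, 88, 90, 89, 90, 91, 91, 92]
p1 244 [44, 47, 61, 69, 68, 69, 68, 69, 67, 66, 65, 67, 79, 88, 91, 92, 95, 96, 96, 96]
```

Travel here is about 15.2 mm at 12.3 N. I'll ease off 0.4 mm to centre on the mark and hold for over a second.

Call:
carry_out(series=[[0, 0, 0, 0, 0, -0.4, 0], [0, 0, 0, 0, 0, -0.4, 0], [0, 0, 0, 0, 0, -0.4, 0], [0, 0, 0, 0, 0, -0.4, 0], [0, 0, 0, 0, 0, -0.4, 0], [0, 0, 0, 0, 0, -0.4, 0], [0, 0, 0, 0, 0, -0.4, 0], [0, 0, 0, 0, 0, -0.4, 0], [0, 0, 0, 0, 0, -0.4, 0], [0, 0, 0, 0, 0, -0.4, 0], [0, 0, 0, 0, 0, -0.4, 0], [0, 0, 0, 0, 0, -0.4, 0]])

```text
clock: 25.48
ee_pos: [0.5159, -0.0205, 0.1373]
ee_rot: [[-0.989, 0.15, 0.002], [0.15, 0.989, 0.0], [-0.002, 0.0, -1.0]]
ft_force: [-1.2, 0.2, 12.0]
finger_gap: 0.002
grasp_force: 6.0
```

```bash
python3 -c "
from h import *
meas('p2.png',4)"
```

```text
t 25.875 F [-1.45  0.4  12.07] sd 0.49 P [515.87 -20.55 137.26] j7 0.91
```

c ≈ 15.0 mm, held steadily for 1.9 s. Now I'll release gently.

Call:
carry_out(series=[[0, 0, 0, 0, 0, -4, 0], [0, 0, 0, 0, 0, -9, 0], [0, 0, 0, 0, 0, -15, 0], [0, 0, 0, 0, 0, -21, 0], [0, 0, 0, 0, 0, -30, 0], [0, 0, 0, 0, 0, -60, 0], [0, 0, 0, 0, 0, -110, 0], [0, 0, 0, 0, 0, -150, 0], [0, 0, 0, 0, 0, -150, 0], [0, 0, 0, 0, 0, -150, 0]])

```text
clock: 27.12
ee_pos: [0.5145, -0.0212, 0.2856]
ee_rot: [[-0.989, 0.15, -0.002], [0.15, 0.989, -0.0], [0.002, -0.001, -1.0]]
ft_force: [-0.1, -0.2, -1.2]
finger_gap: 0.007
grasp_force: 0.0
```

```bash
python3 - <<'E'
from h import *
c=cap('side');s=robot.state();print(s['clock'],np.round(s['ft_force'],2),np.round(s['ee_pos'],3))
for m in('m0',):
    g=np.load(f'pics/{m}.npz')['side'].astype(int);d=abs(g-c['img'].astype(int)).sum(2)[170:215,215:262];print('diff vs free-standing',d.mean(),d.max())
cv2.imwrite('pics/fin.png',cv2.cvtColor(c['img'],cv2.COLOR_RGB2BGR))
E
```

```text
27.175 [ 0.25 -0.77 -0.27] [ 0.514 -0.021  0.285]
diff vs free-standing 34.287943262411346 245
```

View pics/fin.png

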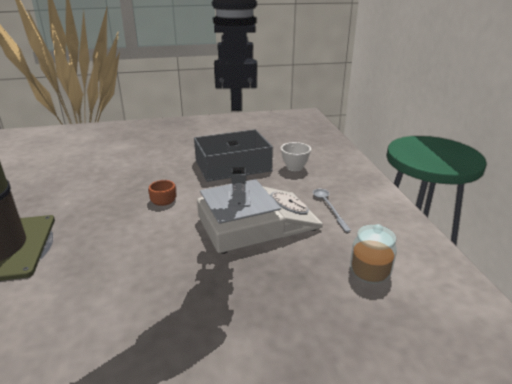

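The final view shows B upright and free on the plate at about (239,185), A in the caddy at about (233,143), the breakfast things where they were, and the gripper clear.

```bash
python3 -c "
from h import *
print(workorder.close_job())"
```

```text
the job is handed in; nothing more can be done
None
```

The tired ejector is in the scrap caddy (picked by elimination, never pressed itself); the sound one read about 1.3 kg at its shoulders, was held there steadily for over a second, and now stands free on the scale plate; the job is handed in.

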